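Slide the tall book box home into its bay

ROBOT

A 6-joint arm with a two-finger parallel gripper is mounted at the origin on the work surface. World frame = base frame: x ahead of the robot, y to its left, z up, the work surface at z = 0. Lengths are in m, angles in rad, forces in N, time in s.
With the tool pointing down it reaches from about 0.375 to 0.925 m from the base axis. Payload 5.7 kg.
Tool frame: the origin (TCP) lies on the mounting face of the last link; the fingertips stand 182 mm ahead of it and the grasp point (between the pads) lies 163 mm ahead of it; z points along the fingers, y is the direction in which the jaws open and shut (so a half turn about z gives the same grasp; the last joint's range is limited). The gripper opens to 88 mm and grips with 3 to 60 N. Pads are 20 mm wide; open, the fingers measure 115 mm over their backs; the gripper's body (75 mm by 178 mm) begins 61 mm behind the grasp point.
Start: joints at [1.132, 0.359, 1.51, -0, 1.272, -0.115], TCP at [0.191, 0.569, 0.405] pointing down, gripper open.
Joint ranges: [-2.97, 2.97], [-1.01, 2.36], [0.21, 2.38], [-0.96, 4.11], [0.2, 2.71], [-2.98, 2.98]. Speed limits (rad/s): [2.39, 2.39, 3.14, 3.14, 3.14, 3.14].

INTERFACE

Orientations are given as a unit quaternion [x, y, z, w].
In Python, from cell import get_state, camera, job, search_frame, tip_of gives the robot as it stands.
- The arm moves only by the shell command python3 -m creep 'ROWS' [FORCE]. ROWS is JSON, a list that holds one entry, the list of rows, each a list of 5 numbers: the gripper command: -1 is fully open, 1 is shut, values between are in proportion, then the shift along the tool's x, y, z in mm, then the turn about the tool's z in degrees. In form: [[[jaw, tx, ty, tz, spin], ...]]. A call has 1 to 10 rows; each row is the pose to reach, as a shift and turn from the pose commanded when the call began, along the tool's axes at that moment; what a row does not reach only later rows make up. A row lasts 1/12 s, in which the tool goes at most 41.7 mm and 7.16 degrees, less where a joint would pass 70% of its speed; a pose out of reach is approached as far as the arm can. A call with a gripper value outside its range is refused whole. The fingers move at their own pace and stop on an object; FORCE is the grip in N (left out, the last holds). Time passes only in rows, so rows that repeat a pose let the fingers close. It gives the time, the measured TCP pose, the force and the opening at its end, in the units of the state.
- get_state(): the state, without advancing time (a new reading comes with each control period).
- camera(name): name is "side" or "top" or "wrist"; returns a dict with "pixels" (384x512x3 uint8, red, green, blue), "z_map" (384x512 float32, m along the optical axis (not along the pixel's ray), 0 where there is no reading), "fx", "fy", "cx", "cy" (pixels), "D" ([k1, k2, p1, p2, k3] as OpenCV has them; the pictures are not rectified), "T" (4x4, takes a point from camera to world coordinates). Camera axes: x right, y up, looking along -z (the intrinsics and any distortion apply to the point x, -y, -z); pixel columns grow to the right and rows downward; lengths in m; the calibration is good to about 2 mm. A picture is of the moment at which its call begins.
- job.sign_off(): hands the job in, once; it reports no verdict.
Trained networks look in the newest picture that a camera, given by its name, has taken for a name from the list of things; names that differ only in an ending like _2 or _b are one class to them, and where a whole thing is asked for, a point or a joint stands for the part that bears it (a point fixed in the world has none). Each returns a list of dicts, best first, with "conf" (0 to 1); they miss things now and then, are a little off and sometimes report something else, mostly with a low value. They report only what shows in the picture. A call takes as long as a camera call.
- search_frame(camera, thing): "rect" ([left, top, right, bottom] as shares, 0 to 1, of the picture: columns of its width, rows of its height, round what is visible of it).
- tip_of(camera, thing): "at" ([column, row] as shares, 0 to 1, of the picture: columns of its width, rows of its height: a listed point, or the origin of a listed thing).
The state is a dict: "time": time; "joint_positions": joint angles; "joint_vel": joint speeds; "tau": joint torques, N m; "eef_pos": TCP position; "ee_rot": TCP orientation; "ft_force": force on the tool from outside, world axes, zero at the start; "wrist_torque": the same for the moment, N m; "gripper_width": opening from 0.0 (shut) to 1.0 (fully open).
Only numpy, scipy, OpenCV 4.12 (cv2) and the standard library are available. Lean on these libraries where they do the work, as an engineer would, in place of code of your own. Each camera call takes 0.05 s, during which the arm holds its last target. There are 200 camera calls.

TASK

Slide the tall, heavy book box home into its bay with the fingertips: push it low, on the edge of the footboard nearest you, until the back of its base sits square against the blue stop rail, between the two blue tape lines. It is top-heavy, so keep the fingers off the tall case, never tip or lift the box, and leave the other things on the table where they stand.

Things in the scene. Friction and masses are not known exactly. Their poses are not given: they have to be found in the camera images.
- bookbox: Tall wooden book box, loose, 1.4 to 2.3 kg; 6 to 17 N slides it. Base board 130 (x) x 150 (y) x 34 mm high, carrying a tall case on its far part. Origin: centre of the base's underside; x points the way it is pushed (away from the robot), y left, z up. Starts 80 to 120 mm short of home, up to 20 mm off to one side, turned up to 0.15 rad. Pushed 70 mm above the table or higher it may tip.
- footboard (a point): Middle of the near edge face of the base, the face to push: at x = -65 mm, z = 17 mm in the frame of bookbox. The face is 150 mm wide (along y) and 34 mm high; the base sticks out 42 mm here in front of the case, as a footboard.
- case: Upright plywood case full of books, fixed on the base; the fingers keep off it. Origin: 34 mm above that of bookbox (on top of the base), same axes. 88 (x) x 150 (y) mm, from x = -23 to +65 mm; walls end 194 mm (near) and 224 mm (far, sides) above the table, books up to 256 mm.
- bay: The parking bay, fixed to the table. Origin: on the table, where the origin of bookbox lies when the box is home; x points to the rail, y left. Blue stop rail 220 mm long (y), 28 mm high, 22 mm thick, near face at x = +65 mm. Two flat blue tape lines, 16 mm wide, run along x, inner edges at y = +95 and -95 mm, so the box has 20 mm to spare each side.
- glue: Green glue stick with white cap, standing, 29 mm diameter, 92 mm high; bystander, 180 to 210 mm to one side of the middle of the bay's lane. Origin: centre of its foot.
- pencils: Red pencil cup, 76 mm diameter, 95 mm high, pencils to 160 mm; bystander, on the other side of the lane from the glue stick, 180 to 210 mm from the middle. Origin: centre of its foot.
- dictionary: Thick yellow book lying flat, 190 by 135 by 45 mm; bystander on the left. Origin: centre of its underside.
- phone: Black phone lying flat, 148 by 72 by 9 mm; bystander on the right. Origin: centre of its underside.
- storybook: Thin green picture book lying flat, 180 by 130 by 9 mm; bystander on the right. Origin: centre of its underside.
- taperoll: Yellow roll of tape lying flat, 90 mm diameter, 19 mm high; bystander on the left. Origin: centre of its underside.
- paintpot: Orange paint pot, 60 mm diameter, 55 mm high; bystander on the right. Origin: centre of its underside.

How it is judged:
By the outcome, as a careful person would: the job done as asked, in the order asked, and still so for the second after the job is handed in, with the robot touching nothing.
It also fails if it takes over 45 s, if anything falls off the work surface, if the arm or the gripper's body presses on something with over 40 N, if the wrist force passes 120 N, or if a joint passes its speed limit or range.

## Working session

There is one attempt and no reset: what is moved stays moved. The work goes in short steps, Python scripts to look and compute and a shell command to move; the robot and the scene stay as the last step left them, time stands still between calls to the robot, and variables do not carry over. Pictures are saved under pics/ and viewed, about 8 in all and at most 12, crops included, and the job is handed in when it is done.

```bash
ls; mkdir -p pics
cat > h.py <<'E'
import numpy as np, cv2
from cell import get_state, camera, job, search_frame, tip_of
from scipy.spatial.transform import Rotation as R
def cloud(c):
    h,w=c["z_map"].shape; K=np.array([[c["fx"],0,c["cx"]],[0,c["fy"],c["cy"]],[0,0,1.]])
    u,v=np.meshgrid(np.arange(w),np.arange(h))
    p=cv2.undistortPoints(np.stack([u,v],-1).reshape(-1,1,2).astype(np.float64),K,np.array(c["D"],float)).reshape(h,w,2)
    z=c["z_map"]; P=np.stack([p[...,0]*z,-p[...,1]*z,-z],-1)
    T=np.array(c["T"]); W=P@T[:3,:3].T+T[:3,3]; W[z==0]=np.nan
    return W
def save(c,n): cv2.imwrite("pics/"+n,c["pixels"][...,::-1])
E
python3 - <<'E'
from h import *
np.set_printoptions(precision=4,suppress=True)
s=get_state(); print(s["eef_pos"],s["ee_rot"],s["ft_force"],s["time"]); print(R.from_quat(s["ee_rot"]).as_matrix())
for n in ["top","side"]:
    c=camera(n); save(c,n+"0.png"); W=cloud(c); np.save(n+"0.npy",W); print(n,np.array(c["T"])[:3,3])
    for t in ["bookbox","footboard","bay","glue","pencils","case"]:
        r=tip_of(n,t)[:1]
        for d in r:
            x=int(d["at"][0]*512);y=int(d["at"][1]*384); print(t,x,y,round(d["conf"],2),W[min(y,383),min(x,511)])
E
python3 -c "
import cv2,numpy as np
a=[cv2.imread('pics/%s0.png'%n) for n in('top','side')]
cv2.imwrite('pics/both.png',cv2.resize(np.hstack(a),(800,300)))"
```

```text
pics
[0.1907 0.5685 0.4038] [ 0.1612  0.9869 -0.0009 -0.0003] [ 0.8311  0.6704 -0.121 ] 0.0
[[-0.948   0.3182 -0.0008]
 [ 0.3182  0.948  -0.0016]
 [ 0.0002 -0.0018 -1.    ]]
top [0.4371 0.0043 1.1262]
bookbox 290 174 0.83 [ 0.5646 -0.1122  0.1913]
footboard 295 193 0.83 [ 0.5256 -0.1467  0.0362]
glue 227 185 0.48 [0.5455 0.0637 0.0897]
pencils 348 160 0.7 [ 0.6364 -0.3274  0.0074]
case 293 172 0.9 [ 0.5704 -0.1207  0.1895]
side [ 0.3366 -1.239   1.0556]
bookbox 288 235 0.74 [ 0.5687 -0.2154  0.0722]
bay 268 236 0.49 [ 0.5177 -0.1397  0.0033]
glue 314 336 0.73 [ 0.5805 -0.5431  0.009 ]
pencils 307 279 0.88 [ 0.6003 -0.3619  0.0274]
case 284 227 0.96 [ 0.562  -0.1809  0.0758]
```

View pics/top0.png

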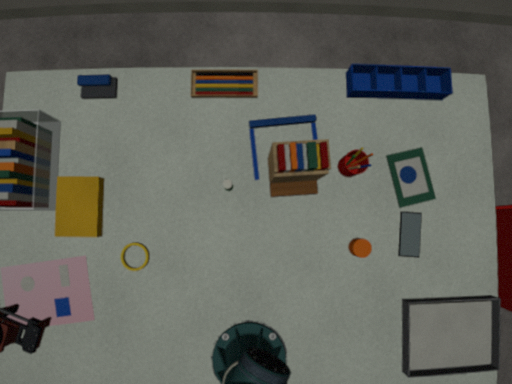

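View pics/side0.png

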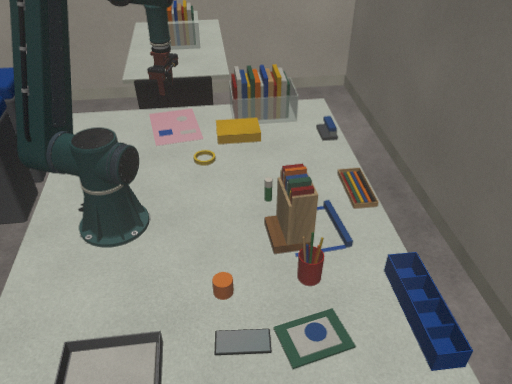

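Top: the bookbox has its footboard edge at about (270–317, 195). The rail is at (249–316, 121), the left tape at (255, 150), glue at (228, 185) and pencils at (353, 162). Next I fit the box and bay poses.

```bash
cat >> h.py <<'E'
def measure(c,verb=True):
    W=cloud(c); hsv=cv2.cvtColor(c["pixels"],cv2.COLOR_RGB2HSV)
    X,Y,Z=W[...,0],W[...,1],W[...,2]
    reg=(X>.4)&(X<.85)&(Y>-.3)&(Y<.2)
    blue=reg&(hsv[...,0]>100)&(hsv[...,0]<125)&(hsv[...,1]>120)
    def fit(m,name):
        p=W[m][:,:2]; 
        if len(p)<8: return None
        r=cv2.minAreaRect((p*1000).astype(np.float32)); b=cv2.boxPoints(r)
        print(name,len(p),"centre",np.round(r[0],1),"size",np.round(r[1],1),"ang",round(r[2],2),"corners",np.round(b,0).tolist(), "z",round(float(np.median(W[m][:,2]))*1000,1)); return b
    fit(blue&(Z>.018)&(Z<.04)&(X>.66),"rail")
    fit(blue&(Z<.012)&(X<.69)&(Y>-.02),"tapeL")
    fit(blue&(Z<.012)&(X<.69)&(Y<-.05),"tapeR")
    fit(reg&(Z>.026)&(Z<.045)&(X<.66)&~blue&(hsv[...,1]>60),"foot")
    fit(reg&(Z>.12)&(X>.45)&(Y>-.23),"case")
E
python3 - <<'E'
from h import *
c=camera("top"); measure(c)
print(R.from_quat(get_state()["ee_rot"]).as_euler('ZYX',degrees=True))
W=cloud(c)
for n,(a,b,x,y,h) in dict(glue=(170,205,215,240,.05),pen=(140,185,335,375,.05)).items():
    S=W[a:b,x:y].reshape(-1,3); S=S[S[:,2]>h]; print(n,np.round(S.min(0),3),np.round(S.max(0),3))
i=cv2.resize(c["pixels"][95:215,215:385],None,fx=4.5,fy=4.5,interpolation=cv2.INTER_CUBIC); cv2.imwrite("pics/crop1.png",i[...,::-1])
E
```

```text
rail 409 centre [ 761.4 -110.7] size [ 19.6 212.8] ang 6.01 corners [[741.0, -6.0], [763.0, -218.0], [782.0, -216.0], [760.0, -4.0]] z 27.8
tapeL 55 centre [645.2 -15.6] size [ 6.6 89.4] ang 89.97 corners [[600.0, -19.0], [690.0, -19.0], [690.0, -12.0], [600.0, -12.0]] z 1.2
foot 654 centre [ 546.1 -130.8] size [ 83.3 366.8] ang 15.32 corners [[458.0, 35.0], [554.0, -319.0], [635.0, -297.0], [538.0, 57.0]] z 34.3
case 2222 centre [ 605.8 -138.5] size [ 89.4 152. ] ang 3.76 corners [[556.0, -66.0], [566.0, -217.0], [655.0, -211.0], [645.0, -60.0]] z 233.2
[1.61448522e+02 1.40244433e-06 1.79998995e+02]
glue [0.535 0.052 0.052] [0.564 0.076 0.097]
pen [ 0.578 -0.364  0.05 ] [ 0.655 -0.29   0.164]
```

View pics/crop1.png

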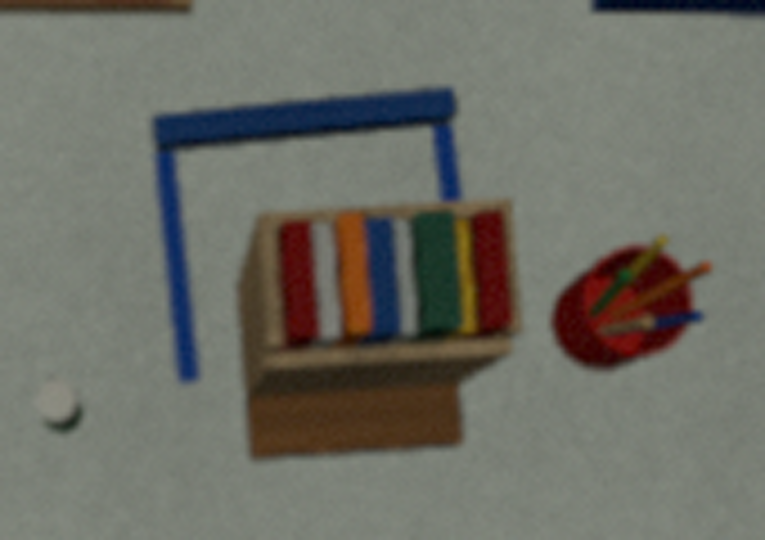

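Crop: both tapes reach the rail ends, with the box's right side over the right tape's line in perspective. The rail and case fits are clean. The bay is near (686, -119) mm at yaw 6.0°, and the box near (585, -140) at 3.8°. That leaves about 103 mm to go, with the box 10 mm to the right and 2.2° clockwise. I'll push with both open fingertips, jaw axis parallel to the face.

```bash
cat >> h.py <<'E'
def go(x,y,z,yaw):
    "shift/spin from current measured pose to TCP x,y,z (mm), tool yaw deg"
    s=get_state(); M=R.from_quat(s["ee_rot"]); d=np.array([x,y,z])/1000-np.array(s["eef_pos"])
    cy=M.as_matrix(); cur=np.degrees(np.arctan2(cy[1,0],cy[0,0]))
    print("t",round(s["time"],2),"eef",np.round(np.array(s["eef_pos"])*1000,1),"yaw",round(cur,2),"F",np.round(s["ft_force"],1),"-> shift",np.round(M.inv().apply(d)*1000,1),"spin",round(-((yaw-cur+180)%360-180),1))
E
python3 - <<'E'
from h import *
c=camera("wrist"); T=np.array(c["T"]); s=get_state(); M=R.from_quat(s["ee_rot"])
print("cam in tool",M.inv().apply(T[:3,3]-s["eef_pos"]).round(3), "look",M.inv().apply(-T[:3,2]).round(2))
go(400,200,404,172); go(455,-148,404,183.8)
E
```

```text
cam in tool [ 0.07  -0.001  0.019] look [-0.26  0.    0.97]
t 0.8 eef [190.9 568.8 404.6] yaw 161.44 F [ 0.2 -0.7 -0.2] -> shift [-315.6 -283.1    0.7] spin -10.6
t 0.8 eef [190.9 568.8 404.6] yaw 161.44 F [ 0.2 -0.7 -0.2] -> shift [-478.5 -595.5    0.7] spin -22.4
```

```bash
python3 -m creep '[[[-1,-80,-70,0,-3],[-1,-160,-140,0,-6],[-1,-240,-212,0,-8],[-1,-316,-283,0,-10],[-1,-316,-283,0,-10],[-1,-316,-283,0,-10],[-1,-316,-283,0,-10],[-1,-316,-283,0,-10],[-1,-316,-283,0,-10],[-1,-316,-283,0,-10]]]'; python3 -c "
from h import *
go(455,-148,404,183.8)"
```

```text
time: 1.63
eef_pos: [0.3972, 0.2047, 0.405]
ee_rot: [0.074, 0.997, 0.0, 0.0]
ft_force: [-0.5, 1.1, 0.0]
gripper_width: 1.003
t 1.63 eef [397.2 204.7 405. ] yaw 171.46 F [-0.5  1.1  0. ] -> shift [-109.5 -340.2    1. ] spin -12.3
```

```bash
python3 -m creep '[[[-1,-110,-340,0,-12.3],[-1,-110,-340,0,-12.3],[-1,-110,-340,0,-12.3],[-1,-110,-340,0,-12.3],[-1,-110,-340,0,-12.3],[-1,-110,-340,0,-12.3],[-1,-110,-340,0,-12.3],[-1,-110,-340,0,-12.3],[-1,-110,-340,0,-12.3],[-1,-110,-340,0,-12.3]]]'; python3 -c "
from h import *
go(455,-148,195,183.8)"
```

```text
time: 2.47
eef_pos: [0.4565, -0.1518, 0.4052]
ee_rot: [-0.031, 1.0, -0.002, 0.001]
ft_force: [1.3, 0.6, 0.5]
gripper_width: 1.003
t 2.47 eef [ 456.5 -151.8  405.2] yaw -176.5 F [1.3 0.6 0.5] -> shift [  1.8   4.8 210.2] spin -0.3
```

```bash
python3 -m creep '[[[-1,1,3,40,0],[-1,1,3,80,0],[-1,1,3,120,0],[-1,1,3,150,0],[-1,1,3,175,0],[-1,1,3,190,0],[-1,1,3,200,0],[-1,1,3,206,0],[-1,1,3,209,0],[-1,1,3,209,0]]]'; python3 -c "
from h import *
go(455,-148,195,183.8)
c=camera('wrist'); save(c,'w1.png')
r=tip_of('wrist','footboard')[:1]; print(r)
W=cloud(c)
hs=cv2.cvtColor(c['pixels'],cv2.COLOR_RGB2HSV)
m=(W[...,0]>.48)&(W[...,0]<.6)&(W[...,2]>.028)&(W[...,2]<.04)&(abs(W[...,1]+.14)<.1)
p=W[m]; print(len(p))
if len(p)>50: print(cv2.minAreaRect((p[:,:2]*1000).astype(np.float32)), p.min(0),p.max(0))
"
```

```text
time: 3.3
eef_pos: [0.4538, -0.1428, 0.1956]
ee_rot: [-0.033, 0.999, 0.0, -0.0]
ft_force: [0.2, 0.3, 0.5]
gripper_width: 0.996
t 3.3 eef [ 453.8 -142.8  195.6] yaw -176.24 F [0.2 0.3 0.5] -> shift [-0.8 -5.2  0.6] spin -0.0
[{'at': [0.4793, 0.869], 'conf': 0.57}]
862
((518.179931640625, -146.63412475585938), (3.316143035888672, 135.463134765625), 3.5662918090820312) [ 0.51283427 -0.21419832  0.02800109] [ 0.5236904  -0.07909035  0.03509757]
```

View pics/w1.png

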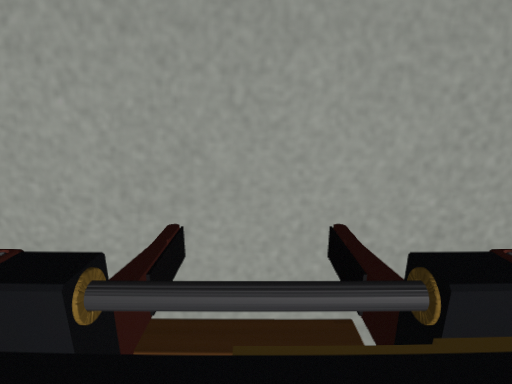

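Wrist view: brown footboard edge at rows 320–355, spanning both fingers (columns 135–375). It agrees with the top fit, with the face at x≈519. Closing in to contact.

```bash
python3 -m creep '[[[-1,-10,-5,0,0],[-1,-20,-5,0,0],[-1,-30,-5,0,0],[-1,-38,-5,0,0],[-1,-44,-5,0,0],[-1,-48,-5,0,0],[-1,-51,-5,0,0],[-1,-53,-5,0,0],[-1,-55,-5,0,0],[-1,-57,-5,0,0]]]'; python3 -c "
from h import *
go(509,-145,195,183.8)"
```

```text
time: 4.23
eef_pos: [0.5084, -0.1442, 0.1953]
ee_rot: [-0.033, 0.999, 0.001, -0.003]
ft_force: [-12.5, -4.8, 10.5]
gripper_width: 1.002
t 4.23 eef [ 508.4 -144.2  195.3] yaw -176.25 F [-12.5  -4.8  10.5] -> shift [-0.5 -0.9  0.3] spin -0.0
```

```bash
python3 -m creep '[[[-1,-2,0.2,0,0],[-1,-5,0.6,0,-0.1],[-1,-9,1,0,-0.2],[-1,-14,1.6,0,-0.4],[-1,-19,2.2,0,-0.5],[-1,-24,2.8,0,-0.7],[-1,-29,3.4,0,-0.8],[-1,-34,4,0,-1],[-1,-38,4.4,0,-1.1],[-1,-40,4.6,0,-1.1]]]'; python3 -c "
from h import *
go(609.7,-126,195,186)
c=camera('top'); measure(c)"
```

```text
time: 5.07
eef_pos: [0.5432, -0.1364, 0.1948]
ee_rot: [-0.043, 0.999, 0.002, -0.01]
ft_force: [-26.1, -6.3, 22.5]
gripper_width: 0.999
t 5.07 eef [ 543.2 -136.4  194.8] yaw -175.07 F [-26.1  -6.3  22.5] -> shift [-67.2   4.6  -1.4] spin -1.1
rail 409 centre [ 761.4 -110.8] size [ 19.9 213.3] ang 6.25 corners [[740.0, -6.0], [763.0, -218.0], [783.0, -216.0], [760.0, -4.0]] z 28.0
tapeL 56 centre [644.9 -15.6] size [ 6.7 89.6] ang 89.97 corners [[600.0, -19.0], [690.0, -19.0], [690.0, -12.0], [600.0, -12.0]] z 1.2
foot 34 centre [585.5 -78. ] size [38.1 10. ] ang 86.99 corners [[580.0, -97.0], [589.0, -97.0], [591.0, -59.0], [582.0, -59.0]] z 34.6
case 5543 centre [ 569.4 -121.6] size [168.7 242.6] ang 88.71 corners [[446.0, -203.0], [689.0, -209.0], [693.0, -40.0], [450.0, -35.0]] z 428.9
```

```bash
sed -i 's/fit(reg&(Z>.12)&(X>.45)/fit(reg\&(Z>.15)\&(Z<.268)\&(X>.585)/' h.py; python3 -m creep '[[[-1,0,0,-0.5,0],[-1,0,0,-1,0],[-1,0,0,-1.5,0]]]'; python3 -c "
from h import *
go(609.7,-126,195,186)
c=camera('top'); measure(c);c=camera('side');save(c,'s2.png');measure(c)"
```

```text
time: 5.37
eef_pos: [0.5456, -0.1361, 0.1952]
ee_rot: [-0.042, 0.999, 0.002, -0.006]
ft_force: [-7.7, -1.0, -6.3]
gripper_width: 1.003
t 5.37 eef [ 545.6 -136.1  195.2] yaw -175.14 F [-7.7 -1.  -6.3] -> shift [-64.7   4.6  -0.5] spin -1.1
rail 404 centre [ 761.4 -110.8] size [ 20.3 212.9] ang 5.99 corners [[740.0, -6.0], [762.0, -218.0], [783.0, -216.0], [760.0, -4.0]] z 27.6
tapeL 56 centre [645.  -15.6] size [ 6.6 89.2] ang 89.98 corners [[600.0, -19.0], [690.0, -19.0], [690.0, -12.0], [600.0, -12.0]] z 1.3
foot 41 centre [565.9 -25.1] size [ 77.5 155.4] ang 45.01 corners [[484.0, 2.0], [593.0, -107.0], [648.0, -53.0], [538.0, 57.0]] z 35.1
case 1412 centre [ 642.5 -128.8] size [ 89.7 151.6] ang 5.09 corners [[591.0, -57.0], [605.0, -208.0], [694.0, -200.0], [681.0, -49.0]] z 236.3
rail 195 centre [ 760.3 -122.1] size [ 21. 193.] ang 5.87 corners [[740.0, -27.0], [760.0, -219.0], [781.0, -217.0], [761.0, -25.0]] z 25.2
tapeR 8 centre [ 642.2 -222.3] size [93.6  8.2] ang 3.86 corners [[595.0, -221.0], [596.0, -229.0], [689.0, -223.0], [689.0, -215.0]] z -3.5
foot 265 centre [ 612.4 -220.2] size [101.3 158.4] ang 28.65 corners [[530.0, -175.0], [606.0, -314.0], [695.0, -265.0], [619.0, -126.0]] z 32.2
case 1596 centre [ 640.5 -137.2] size [ 90.1 148. ] ang 5.34 corners [[589.0, -68.0], [602.0, -215.0], [692.0, -207.0], [678.0, -59.0]] z 220.4
```

View pics/s2.png

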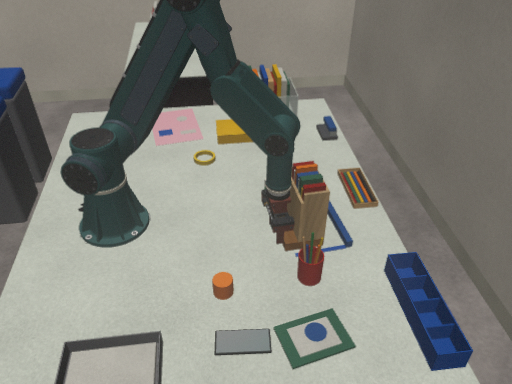

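The box follows: yaw 5.1°, about 65 mm to go, upright, bystanders unmoved in the side view (pencils 310,262; pot 222,285). Continuing.

```bash
python3 -m creep '[[[-1,-2,0.2,0.3,0],[-1,-5,0.5,0.3,-0.1],[-1,-9,1,0.2,-0.2],[-1,-14,1.5,0.1,-0.3],[-1,-19,2,0,-0.4],[-1,-24,2.5,-0.2,-0.5],[-1,-29,3,-0.3,-0.6],[-1,-34,3.5,-0.5,-0.7],[-1,-38,4,-0.5,-0.8],[-1,-40,4.2,-0.5,-0.8]]]'; python3 -c "
from h import *
go(609.7,-126,195,186)
c=camera('top'); measure(c)"
```

```text
time: 6.3
eef_pos: [0.5863, -0.1289, 0.1952]
ee_rot: [-0.049, 0.999, 0.002, -0.006]
ft_force: [-8.6, -1.9, -6.3]
gripper_width: 1.001
t 6.3 eef [ 586.3 -128.9  195.2] yaw -174.34 F [-8.6 -1.9 -6.3] -> shift [-23.6   0.5  -0. ] spin -0.3
rail 80 centre [752.1 -25. ] size [18.9 40.7] ang 6.87 corners [[740.0, -6.0], [745.0, -46.0], [764.0, -44.0], [759.0, -4.0]] z 28.2
tapeL 56 centre [644.9 -15.6] size [ 6.7 90.1] ang 89.91 corners [[600.0, -19.0], [690.0, -19.0], [690.0, -12.0], [600.0, -12.0]] z 1.1
foot 26 centre [ 603.8 -114.3] size [ 75.4 359.5] ang 9.12 corners [[538.0, 57.0], [595.0, -298.0], [670.0, -286.0], [613.0, 69.0]] z 35.8
case 1253 centre [ 684.  -120.7] size [ 89.9 153.2] ang 6.2 corners [[631.0, -49.0], [648.0, -202.0], [737.0, -192.0], [720.0, -40.0]] z 235.6
```

```bash
python3 -m creep '[[[-1,-2,0.1,0.3,0],[-1,-5,0.3,0.3,0],[-1,-9,0.6,0.2,0],[-1,-12,0.8,0.2,0],[-1,-15,1,0.1,0],[-1,-17,1.2,0.1,0],[-1,-19,1.3,0,0],[-1,-20.5,1.4,0,0],[-1,-21.5,1.5,0,0],[-1,-22,1.5,0,0]]]'; python3 -c "
from h import *
go(609.7,-126,195,186)"
```

```text
time: 7.18
eef_pos: [0.607, -0.1252, 0.1951]
ee_rot: [-0.049, 0.999, 0.002, -0.007]
ft_force: [-11.1, -2.6, -2.2]
gripper_width: 0.999
t 7.18 eef [ 607.  -125.2  195.1] yaw -174.33 F [-11.1  -2.6  -2.2] -> shift [-2.6 -1.   0.1] spin -0.3
```

Now creep until the force rises against the rail.

```bash
python3 -m creep '[[[-1,-0.8,0,0,0],[-1,-1.6,0,0,0],[-1,-2.4,0,0,0],[-1,-3,0,0,0],[-1,-3,0,0,0]]]'; python3 -c "
from h import *
go(609.7,-126,195,186)
c=camera('top'); measure(c)"
```

```text
time: 7.6
eef_pos: [0.6099, -0.1249, 0.1951]
ee_rot: [-0.049, 0.999, 0.002, -0.007]
ft_force: [-11.3, -1.9, -1.7]
gripper_width: 1.0
t 7.6 eef [ 609.9 -124.9  195.1] yaw -174.33 F [-11.3  -1.9  -1.7] -> shift [ 0.3 -1.1  0.1] spin -0.3
rail 62 centre [751.5 -21.9] size [18.  34.2] ang 6.92 corners [[740.0, -6.0], [745.0, -40.0], [762.0, -38.0], [758.0, -4.0]] z 27.8
tapeL 55 centre [645.  -15.6] size [ 6.6 89.3] ang 89.89 corners [[600.0, -19.0], [690.0, -19.0], [690.0, -12.0], [600.0, -12.0]] z 1.5
foot 27 centre [ 643.1 -178.1] size [255.7  36.3] ang 76.54 corners [[596.0, -298.0], [631.0, -307.0], [690.0, -58.0], [655.0, -50.0]] z 37.0
case 1172 centre [ 667.3 -120.7] size [170.8 152.2] ang 5.76 corners [[575.0, -54.0], [590.0, -205.0], [760.0, -188.0], [745.0, -36.0]] z 234.4
```

```bash
python3 -m creep '[[[-1,-0.7,0,0,0],[-1,-1.4,0,0,0],[-1,-2,0,0,0],[-1,-2,0,0,0]]]'
```

```text
time: 7.98
eef_pos: [0.6116, -0.1247, 0.1951]
ee_rot: [-0.049, 0.999, 0.002, -0.007]
ft_force: [-11.2, -1.7, -1.4]
gripper_width: 1.003
```

```bash
python3 -m creep '[[[-1,-0.6,0,0,0],[-1,-1.2,0,0,0],[-1,-1.2,0,0,0]]]'
```

```text
time: 8.23
eef_pos: [0.612, -0.1247, 0.1951]
ee_rot: [-0.05, 0.999, 0.002, -0.008]
ft_force: [-13.5, -2.5, 1.1]
gripper_width: 1.0
```

```bash
python3 -m creep '[[[-1,-0.6,0,0,0],[-1,-1.2,0,0,0],[-1,-1.8,0,0,0],[-1,-1.8,0,0,0]]]'; python3 -c "
from h import *
c=camera('top'); measure(c)"
```

```text
time: 8.57
eef_pos: [0.6126, -0.1247, 0.1951]
ee_rot: [-0.05, 0.999, 0.002, -0.01]
ft_force: [-17.7, -3.5, 5.7]
gripper_width: 0.999
rail 62 centre [752.  -21.8] size [19.  34.4] ang 7.5 corners [[740.0, -6.0], [745.0, -40.0], [764.0, -38.0], [759.0, -3.0]] z 28.0
tapeL 56 centre [644.9 -15.6] size [ 6.6 89.4] ang 89.99 corners [[600.0, -19.0], [690.0, -19.0], [690.0, -12.0], [600.0, -12.0]] z 1.4
foot 29 centre [ 629.6 -182.8] size [240.3  40.2] ang 81.91 corners [[593.0, -299.0], [633.0, -305.0], [666.0, -67.0], [627.0, -61.0]] z 35.8
case 1143 centre [ 668.  -120.3] size [173.1 152. ] ang 5.42 corners [[575.0, -53.0], [589.0, -204.0], [761.0, -188.0], [747.0, -37.0]] z 234.2
```

```bash
python3 -m creep '[[[-1,-1,0,-0.2,0],[-1,-2,0,-0.4,0],[-1,-3,0,-0.5,0],[-1,-4,0,-0.6,0],[-1,-4,0,-0.6,0]]]'; python3 -c "
from h import *
s=get_state();print(s['wrist_torque']); go(610,-125,195,186)"
```

```text
time: 9.03
eef_pos: [0.6139, -0.1246, 0.1951]
ee_rot: [-0.05, 0.999, 0.002, -0.013]
ft_force: [-27.1, -7.4, 9.3]
gripper_width: 0.998
[-1.69291446  4.32125136 -0.28568492]
t 9.03 eef [ 613.9 -124.6  195.1] yaw -174.28 F [-27.1  -7.4   9.3] -> shift [ 3.9 -0.   0.2] spin -0.3
```

Firm against the rail at 27 N. Backing off and lifting clear to check.

```bash
python3 -m creep '[[[-1,3,0,0,0],[-1,6,0,0,0],[-1,12,0,0,0],[-1,25,0,0,0],[-1,45,0,0,0],[-1,75,0,0,0],[-1,105,0,-10,0],[-1,115,0,-45,0],[-1,115,0,-85,0],[-1,115,0,-125,0]]]'; python3 -m creep '[[[-1,0,40,-40,0],[-1,0,80,-80,0],[-1,0,120,-110,0],[-1,0,160,-110,0],[-1,0,200,-110,0],[-1,0,240,-110,0],[-1,0,240,-110,0],[-1,0,240,-110,0]]]'
python3 - <<'E'
from h import *
c=camera('top'); measure(c)
W=cloud(c)
X,Y,Z=W[...,0],W[...,1],W[...,2]
m=(X>.55)&(X<.72)&(Y>-.23)&(Y<-.02)&(Z>.029)&(Z<.04)
print("foot",cv2.minAreaRect((W[m][:,:2]*1000).astype(np.float32)))
m=(X>.6)&(X<.8)&(Y>-.23)&(Y<-.02)&(Z>.15)&(Z<.27)
print("case",cv2.minAreaRect((W[m][:,:2]*1000).astype(np.float32)))
i=cv2.resize(c["pixels"][95:215,215:385],None,fx=4.5,fy=4.5,interpolation=cv2.INTER_CUBIC); cv2.imwrite("pics/crop2.png",i[...,::-1])
c=camera('side'); measure(c);i=cv2.resize(c["pixels"][140:300,200:400],None,fx=3.5,fy=3.5,interpolation=cv2.INTER_CUBIC); cv2.imwrite("pics/crop3.png",i[...,::-1])
E
```

```text
time: 9.87
eef_pos: [0.5078, -0.1359, 0.3242]
ee_rot: [-0.049, 0.999, 0.001, -0.001]
ft_force: [0.9, -0.8, 0.7]
gripper_width: 0.998
time: 10.53
eef_pos: [0.4849, 0.1069, 0.4342]
ee_rot: [-0.051, 0.999, 0.001, 0.001]
ft_force: [-0.1, 0.5, -0.4]
gripper_width: 0.999
rail 63 centre [752.1 -21.6] size [19.8 33.2] ang 3.76 corners [[741.0, -6.0], [743.0, -39.0], [763.0, -38.0], [761.0, -4.0]] z 28.2
tapeL 55 centre [645.4 -18.5] size [89.3  9.5] ang 6.15 corners [[600.0, -19.0], [602.0, -28.0], [690.0, -18.0], [689.0, -9.0]] z 1.1
tapeR 96 centre [ 642.4 -226.6] size [91.1 12. ] ang 5.92 corners [[596.0, -225.0], [598.0, -237.0], [688.0, -228.0], [687.0, -216.0]] z 1.8
foot 593 centre [ 633.  -173.9] size [257.6  57.1] ang 84.96 corners [[593.0, -300.0], [650.0, -305.0], [673.0, -48.0], [616.0, -43.0]] z 34.1
case 2233 centre [ 708.4 -116.6] size [ 91.2 152.3] ang 5.84 corners [[655.0, -45.0], [671.0, -197.0], [761.0, -188.0], [746.0, -36.0]] z 233.0
foot ((666.3841552734375, -119.7959976196289), (90.56927490234375, 150.5279998779297), 5.680991172790527)
case ((708.37939453125, -116.56853485107422), (91.20523071289062, 152.33673095703125), 5.840289115905762)
rail 55 centre [ 768.3 -191.6] size [18.6 61.8] ang 3.91 corners [[757.0, -161.0], [761.0, -223.0], [780.0, -222.0], [775.0, -160.0]] z 24.8
tapeR 8 centre [ 641.8 -224.9] size [93.1 12.4] ang 8.43 corners [[595.0, -226.0], [597.0, -238.0], [689.0, -224.0], [687.0, -212.0]] z -1.5
foot 395 centre [ 616.1 -115.2] size [ 98.4 368.2] ang 9.88 corners [[536.0, 58.0], [599.0, -305.0], [696.0, -288.0], [633.0, 75.0]] z 31.4
case 1657 centre [ 704.7 -118.8] size [ 90.3 161.5] ang 5.47 corners [[652.0, -43.0], [667.0, -204.0], [757.0, -195.0], [742.0, -34.0]] z 217.6
```

View pics/crop2.png

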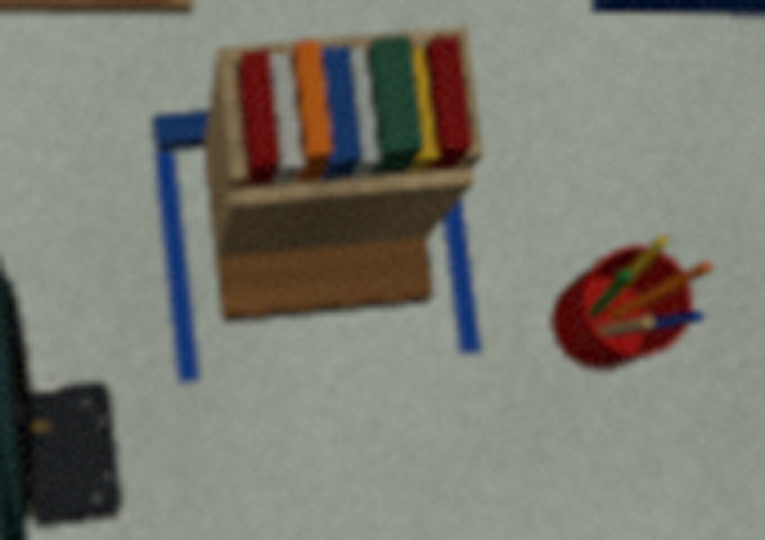

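View pics/crop3.png

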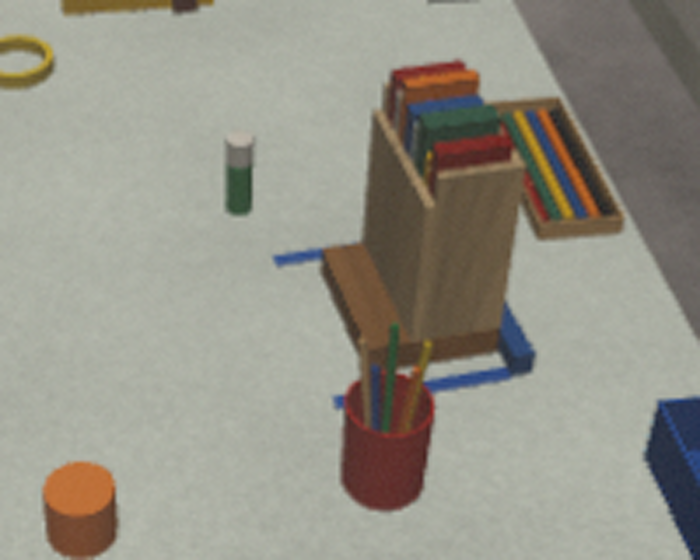

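The top crop shows the box centred between the tapes, its case and base square with the rail. The side crop shows the base's back meeting the rail at about (502, 345). Glue, pencils and pot are standing, and the gripper is well clear.

```bash
python3 -c "
from cell import job; print(job.sign_off())"
```

```text
the job is handed in; nothing more can be done
None
```

The book box is home in its bay, and I handed the job in at about 10.6 s on the robot's clock. I pushed it low with the two open fingertips on the footboard's near edge, about 13 mm above the table. It was steered left and turned slightly on the way, then pressed to 27 N against the rail. After that I backed the gripper off and moved it clear.

**Last top-camera check:**
- **Position:** the case centre measured (708, -117) mm against an expected (707, -117) mm, so along and across the lane it agrees within the 2 mm calibration.
- **Squareness:** yaw was 5.8° against the rail's 6.0°, which is within measurement noise.
- **In the pictures:** the box stands upright between the two tape lines with its base meeting the rail. The glue, pencils and paint pot look unmoved; I did not measure the other bystanders again.

**Disagreements:**
- **Camera positions:** the side camera put the case about 4 mm nearer the robot and 2 mm further right than the top camera. Its fit was poorer because part of the case was hidden. Contact with the rail rests on the force rising while the tool stopped advancing.
- **Force while pushing:** early on it reached 26 N forward, with the tool pressing down at 22 N, more than expected. Raising the tool 1.5 mm brought the push down to between 8 and 11 N.
- **Lift on the board:** after that the fingers dragged up on the board with about 6 N for part of the push. That is well below the box's weight, and I saw no sign of lifting.

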